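# Load the battery pack that fits the charger

## Robot

A 6-joint arm with a two-finger parallel gripper is mounted at the origin on a cart in front of the work surface, level with it; the furniture and walls round the work are solid. World frame = base frame: x ahead of the robot, y to its left, z up, the work surface at z = 0. Lengths are in m, angles in rad, forces in N, time in s.
With the tool pointing down it reaches from about 0.375 to 0.9 m from the base axis. Payload 3.1 kg.
Tool frame: the origin (TCP) lies on the centre line of the jaws, within the pads' length; the fingertips stand 8 mm ahead of it and the grasp point (between the pads) lies 11 mm behind it; z points along the fingers, y is the line along which they close (so a half turn about z gives the same grasp; the last joint's range is limited). The gripper opens to 87 mm and grips with 3 to 60 N. Pads are 19 mm wide; open, the fingers measure 117 mm over their backs; the gripper's body (75 mm by 190 mm) begins 51 mm behind the grasp point.
Start: joints at [-1.522, 0.527, 1.433, -0, 1.181, -0.178], TCP at [0.141, -0.609, 0.231] pointing down, gripper open.
Joint ranges: [-3.08, 3.08], [-0.75, 2.2], [0.22, 2.44], [-1.43, 4.57], [0, 2.65], [-2.85, 2.85]. Speed limits (rad/s): [2.79, 2.79, 3.14, 3.14, 3.14, 3.14].

## Interface

Orientations are given as a unit quaternion [x, y, z, w].
In Python, from rig import robot gives the robot as it stands. The module is installed in compiled form; this text tells all that it offers.
- The arm moves only by the tool send_rows, never from a script. Its argument "increments" is one flat list of numbers, 7 for each row, row after row: the turn, a rotation vector about the world's x, y, z in rad, then the shift along the world's x, y, z in cm, then the opening, from 0 (shut) to 1 (fully open). A call has 1 to 20 rows; each row shifts and turns the commanded pose from where the row before left it; what a row does not reach is not made up. A row lasts 1/12 s, in which the tool goes at most 41.7 mm and 7.16 degrees, less where a joint would pass 70% of its speed; a pose out of reach is approached as far as the arm can. A call is refused whole if a number of a shift passes 4.17 or a number of a turn 0.125, either way. A call with a gripper value outside its range is refused whole. The fingers move at their own pace and stop on an object; "newtons" is the grip in N (left out, the last holds). Time passes only in rows, so rows that do not move let the fingers close. It gives the time, the measured TCP pose, the force, the opening and the grip force at its end, in the units of the state.
- robot.get_obs(): the state, without advancing time (a new reading comes with each control period).
- robot.camera(name): name is "side" or "top"; returns a dict with "image" (384x512x3 uint8, red, green, blue), "range_z" (384x512 float32, m along the optical axis (not along the pixel's ray), 0 where there is no reading), "fx", "fy", "cx", "cy" (pixels), "dist_coeffs" ([k1, k2, p1, p2, k3] as OpenCV has them; the pictures are not rectified), "R" (3x3) and "t" (3): a world point X has camera coordinates R X + t. Camera axes: x right, y down, z forward; pixel columns grow to the right and rows downward; lengths in m; the calibration is good to about 2 mm. A picture is of the moment at which its call begins.
- robot.hand_in(): hands the job in; it is judged then, once.
The state is a dict: "time": time; "q": joint angles; "joint_velocities": joint speeds; "joint_torque": joint torques, N m; "position": TCP position; "tool_rot": TCP orientation; "ft_force": force on the tool from outside, world axes, zero at the start; "moment": the same for the moment, N m; "grip_width": finger opening in m; "grip_force": force on a finger pad.
Only numpy, scipy, OpenCV 4.12 (cv2) and the standard library are available. Lean on these libraries where they do the work, as an engineer would, in place of code of your own. Each camera call takes 0.05 s, during which the arm holds its last target. There are 200 camera calls.

## Task

Of the three black-and-grey battery packs on the bench, pick the one whose length fits the charger's empty bay and load it: slide its contact end in under the hood against the sprung contacts, then press the other end down until the catch snaps over its ledge and holds it, lying flat. Leave the other two packs where they lie.

Things in the scene. Friction and masses are not known exactly. Their poses are not given: they have to be found in the camera images.
- charger: grey bench battery charger, fixed, 172 x 100 mm, 54 mm high at its back. Origin: underside, below the middle of the bay; x points along the bay from the catch (front) to the hood (back), z up. The bay is a recess 50 mm wide (y -25 to 25 mm), floor 12 mm above the origin; the decks on both sides of it are 19 mm above the origin.
- bay (a point): point on the bay floor at its middle, axes as the charger; the underside centre of a loaded pack comes here. Front stops at x = -52 mm, 7 mm above the floor, beside the catch. From them to the sprung contacts the bay is 101.5 mm long with the contacts relaxed, 111.5 mm with them pushed fully back; a loaded pack must keep them pressed.
- hood_edge (a point): middle of the lower front edge of the hood that overhangs the contacts: 40 mm behind the bay point, 30 mm above the bay floor. A level pack long enough to be held cannot be lowered straight in between hood and catch: its contact end goes in first and low, with the other end raised some 10 to 13 degrees.
- contact (a joint): travel of the sprung contacts under the hood, 0 = relaxed (face at x = 49.5 mm from the bay point, 1 to 13 mm above the floor), grows to 0.010 m as they are pushed back; about 2 N at first, 5 N at the end
- catch (a joint): tilt of the black sprung catch at the front of the bay (24 mm wide), 0 = upright and closed, grows to 0.6 rad as it is pushed outward. A pack's end pressed down on its ramp pushes the catch out, or the pack back against the contacts, with some 5 to 15 N, until the catch snaps over the ledge; the pack's own weight does not open it.
- nose (a point): middle of the tip of the catch's nose, closed at x = -47.5 mm from the bay point, 12.5 mm above the bay floor (nose underside at 11.5 mm). From the nose a ramp rises outward to x = -58 mm, 29 mm above the floor.
- pack_84: battery pack, black above and grey below, 84 mm long, 44 mm wide, 22 mm high, 130 g. Origin: centre of the underside; x points to the contact end (two brass strips); at the other end a grey ledge across the whole width, 8 mm long and 10 mm high, which the catch holds; z up
- pack_104: battery pack as pack_84, but 104 mm long, 160 g; same origin, axes and ledge
- pack_124: battery pack as pack_84, but 124 mm long, 190 g; same origin, axes and ledge
- pack_104_end (a point): middle of the contact end face of the 104 mm pack, 11 mm above its underside
- shelf_post (a point): foot, on the bench, of the upright post at the right front of the overhead shelf: 40 x 60 mm, from the bench up to the shelf 0.85 m above it; an obstacle for the arm, never moves
Mind the look-alikes: they are no part of the job. Leave any blue look-alike of the pack_104 alone.

How it is judged:
At the end, for the whole second after the job is handed in: The 104 mm pack lies flat on the bay floor (within 2.5 mm and 0.03 rad), contact end at the back pressing the sprung contacts back by more than 1 mm, ledge under the closed catch (within 0.05 rad of upright), at rest; the other two packs lie within 30 mm of where they were (z of pack_104 in the frame of bay below 0.0025 m and x of pack_104 in the frame of bay between -0.004 and 0.003 m and x of pack_104_end in the frame of bay above 0.045 m and angle between the z axis of pack_104 and the z axis of charger, either way round below 0.03 rad and value of joint contact above 0.001 m and value of joint catch below 0.05 rad and linear speed of pack_104 below 0.01 m/s and distance of each of pack_84, pack_124 from where it was at the start of the episode below 0.03 m); the robot touches nothing.
It fails at once if the 84 mm pack is moved from its place (distance of pack_84 from where it was at the start of the episode above 0.03 m).
It fails at once if the 124 mm pack is moved from its place (distance of pack_124 from where it was at the start of the episode above 0.03 m).
It also fails if it takes over 45 s, if anything falls off the work surface, if the arm or the gripper's body presses on something with over 40 N, if the wrist force passes 120 N, or if a joint passes its speed limit or range.

## Working session

There is one attempt and no reset: what is moved stays moved. The work goes in short steps, Python scripts to look and compute and a tool call to move; the robot and the scene stay as the last step left them, time stands still between calls to the robot, and variables do not carry over. Pictures are saved under pics/ and viewed, at most 10 in all, crops included, and the job is handed in when it is done.

Besides the shell and the picture viewer there is one more tool, called as name(argument=value, ...) on one line, values as JSON. send_rows: Moves the arm, as the interface text tells. Its arguments: {"type":"object","properties":{"increments":{"type":"array"},"newtons":{"type":"number"}},"required":["increments"]}

```bash
mkdir -p pics
cat > h.py <<'E'
import numpy as np, cv2, pickle
from rig import robot
def grab(n):
    c=robot.camera(n); pickle.dump(c,open(f'{n}.pkl','wb')); return c
def load(n): return pickle.load(open(f'{n}.pkl','rb'))
def world(c,uv,z=None):
    """pixels -> world, by depth (z None) or on plane z"""
    K=np.array([[c['fx'],0,c['cx']],[0,c['fy'],c['cy']],[0,0,1]]);uv=np.array(uv,float).reshape(-1,2)
    n=cv2.undistortPoints(uv.reshape(-1,1,2),K,np.array(c['dist_coeffs'])).reshape(-1,2)
    R=np.array(c['R']);t=np.array(c['t']);d=np.c_[n,np.ones(len(n))]
    if z is None:
        r=np.array([np.median(c['range_z'][int(round(v))-1:int(round(v))+2,int(round(u))-1:int(round(u))+2]) for u,v in uv])
        return (d*r[:,None]-t)@R
    w=d@R;o=-R.T@t
    return o+w*((z-o[2])/w[:,2])[:,None]
E
python3 - <<'E'
from h import *
for n in('top','side'):
    c=grab(n); im=cv2.cvtColor(c['image'],cv2.COLOR_RGB2BGR); cv2.imwrite(f'pics/{n}0.png',cv2.resize(im,(800,600),interpolation=cv2.INTER_CUBIC))
    print(n,-np.array(c['R']).T@c['t'],np.array(c['R'])[2],c['fx'])
print(robot.get_obs())
E
```

```text
top [0.18216468 0.15898054 1.41492183] [ 0.2507013  -0.10457592 -0.96239947] 430.50059388271126
side [-0.13287414  0.52419291  1.4654388 ] [ 0.40750227 -0.32488735 -0.85345774] 444.4297038887628
{'time': 0.1, 'q': array([-1.52251579e+00,  5.28390837e-01,  1.43376396e+00, -7.31854619e-06,
        1.18140771e+00, -1.78506100e-01]), 'joint_velocities': array([-6.93870982e-04, -3.62511786e-03, -4.46154507e-03, -2.35719432e-03,
        6.36769056e-05, -1.08519663e-03]), 'joint_torque': array([-2.81604716e-04, -4.40985918e+01, -1.77150393e+01,  6.34783320e-02,
        5.34146489e-02, -3.79597759e-05]), 'position': array([ 0.14052128, -0.60833938,  0.22966189]), 'tool_rot': array([ 9.93577224e-01,  1.13151802e-01,  6.07093911e-05, -9.83062586e-04]), 'ft_force': array([0.51827038, 0.05848219, 0.5550365 ]), 'moment': array([-0.00350965, -0.06642993, -0.00687061]), 'grip_force': 0.0, 'grip_width': 0.08705195227876243}
```

View pics/top0.png

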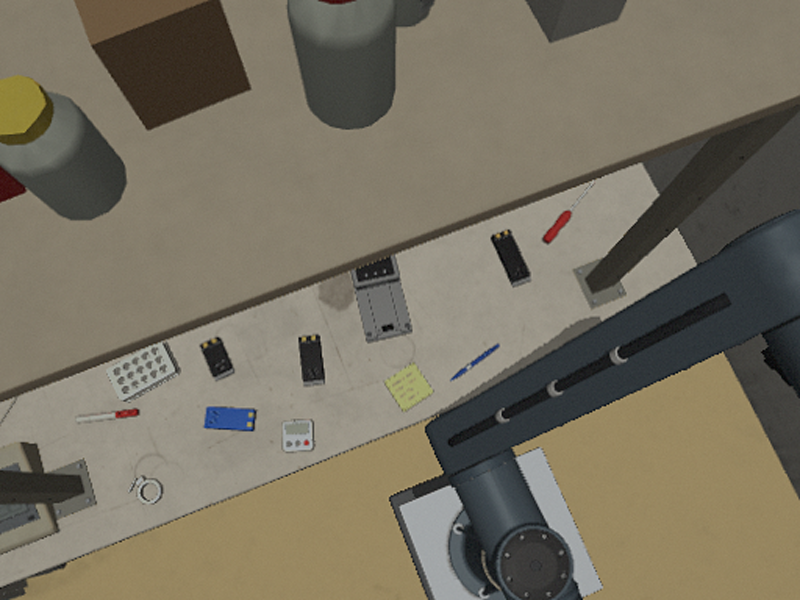

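View pics/side0.png

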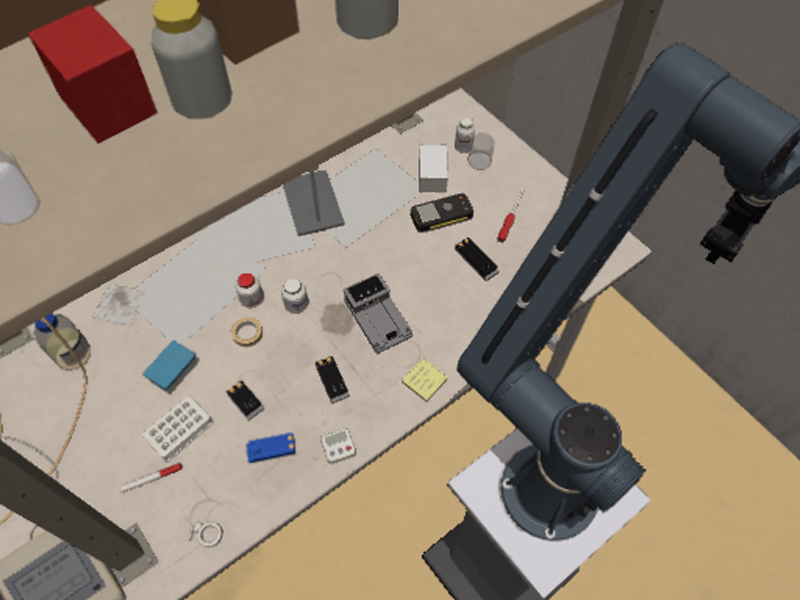

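The top picture shows three black packs at (217,358), (312,360) and (510,258), a blue look-alike at (230,418), and the charger at (383,300) with its hood at the upper end. In the side picture the packs are at (244,399), (332,379) and (477,258). I'll enlarge both views to compare lengths.

Run:
```python
from h import *
def crop(n,u0,v0,w,h,s):
    im=cv2.cvtColor(load(n)['image'],cv2.COLOR_RGB2BGR)[v0:v0+h,u0:u0+w]; return cv2.resize(im,None,fx=s,fy=s,interpolation=cv2.INTER_CUBIC)
cv2.imwrite('pics/topc.png',crop('top',120,140,225,110,3.5))
cv2.imwrite('pics/sidec.png',crop('side',135,140,190,130,4))
```

```text
(no output)
```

View pics/topc.png

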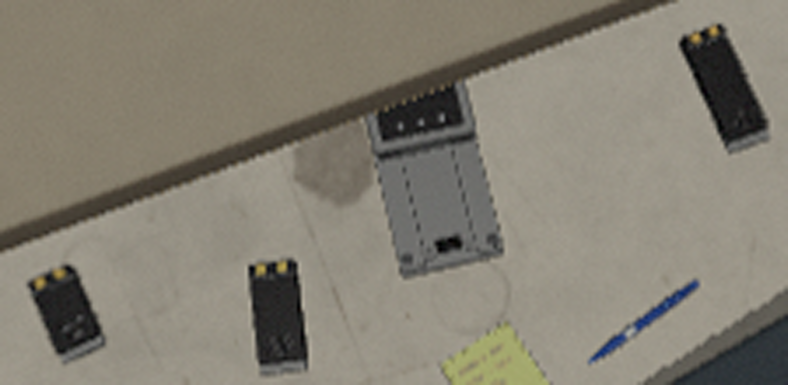

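View pics/sidec.png

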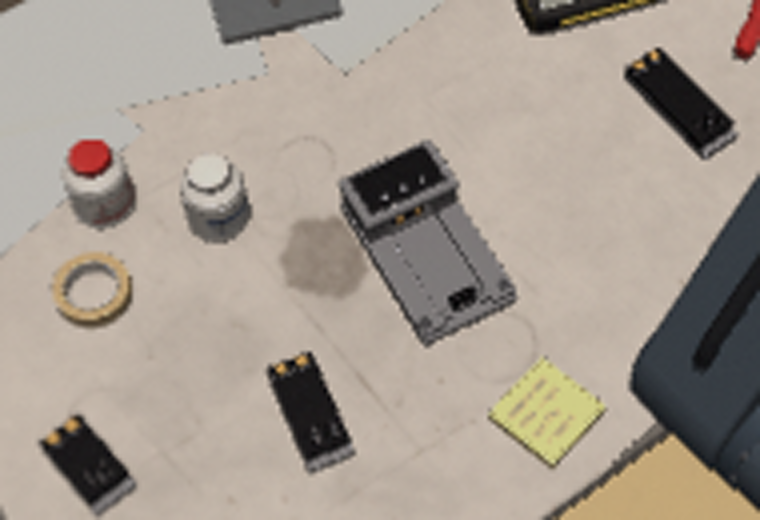

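The crops show the packs, with their brass ends at the upper side: A at (65,312), B at (278,317) and C at (725,88) in the top crop. The charger's catch is at (448,243) and its hood at (420,115). Next I'll measure the corners.

Run:
```python
from h import *
np.set_printoptions(precision=4,suppress=True)
T,S=load('top'),load('side')
P={'A':([(28,283),(72,265),(62,352),(103,335)],[(41,437),(80,415),(97,503),(132,480)]),
'B':([(249,264),(296,260),(260,363),(304,359)],[(268,370),(312,352),(309,462),(352,446)]),
'C':([(681,40),(722,26),(727,140),(766,124)],[(625,68),(661,48),(704,150),(736,128)])}
for k,(t,s) in P.items():
    for n,c,uv in(('top',T,np.array(t)/3.5+[120,140]),('side',S,np.array(s)/4+[135,140])):
        w=world(c,uv,.022); a,b=(w[0]+w[1])/2,(w[2]+w[3])/2
        d=a-b; L=np.hypot(*d[:2]); x=d/L; o=b+x*((L+8e-3)/2-.008)
        wd=world(c,[uv.mean(0)])[0]
        print(k,n,'L',L+.008,'w',np.linalg.norm(w[0]-w[1]),'centre',o[:2],'yaw',np.degrees(np.arctan2(d[1],d[0])),'depth z',wd)
# charger: depth points of the deck/hood, side camera
for n,c,box in(('side',S,(215,172,270,230)),('top',T,(220,160,268,222))):
    u,v=np.meshgrid(np.arange(box[0],box[2]),np.arange(box[1],box[3])); uv=np.c_[u.ravel(),v.ravel()]
    K=np.array([[c['fx'],0,c['cx']],[0,c['fy'],c['cy']],[0,0,1]])
    nn=cv2.undistortPoints(uv.astype(float).reshape(-1,1,2),K,np.array(c['dist_coeffs'])).reshape(-1,2)
    r=c['range_z'][uv[:,1],uv[:,0]]; w=(np.c_[nn,np.ones(len(nn))]*r[:,None]-c['t'])@np.array(c['R'])
    w=w[r>0]; print(n,np.histogram(w[:,2],bins=np.arange(-.006,.07,.004)))
    for lo,hi in((.007,.07),(.045,.06)):
        m=w[(w[:,2]>lo)&(w[:,2]<hi)]
        (cx,cy),sz,an=cv2.minAreaRect(m[:,:2].astype(np.float32)*1000); print(lo,cx,cy,sz,an,len(m))
w=world(T,np.array([(404,268),(502,246),(377,150),(473,135)])/3.5+[120,140],.019);print('deck top',w)
w=world(S,np.array([(427,335),(516,292)])/4+[135,140],.019);print('deck side',w)
```

```text
A top L 0.0831779615189484 w 0.04431633491428757 centre [0.564  0.4005] yaw 6.413291671137204 depth z [0.5671 0.4005 0.0242]
A side L 0.0905261192773334 w 0.038706053184275876 centre [0.5635 0.4041] yaw 3.7081716870770927 depth z [0.567  0.4044 0.0222]
B top L 0.10308027372141912 w 0.04459747475368088 centre [0.4888 0.2176] yaw -14.424722485158147 depth z [0.4922 0.2167 0.0224]
B side L 0.10769664403406254 w 0.04296787370241324 centre [0.4859 0.2212] yaw -13.642190678389364 depth z [0.488  0.2209 0.0243]
C top L 0.11813175241032212 w 0.0440737838822967 centre [ 0.5421 -0.2677] yaw -0.7062845653101668 depth z [ 0.5455 -0.2677  0.0222]
C side L 0.12861791694781372 w 0.04521787401450673 centre [ 0.539  -0.2645] yaw -1.7270616491968906 depth z [ 0.5408 -0.2629  0.0248]
side (array([469, 825, 479, 195, 210, 218, 181,  88,  20,  12,   6,   9,  15,
        45, 125, 144,  45,   6,   0]), array([-0.006, -0.002,  0.002,  0.006,  0.01 ,  0.014,  0.018,  0.022,
        0.026,  0.03 ,  0.034,  0.038,  0.042,  0.046,  0.05 ,  0.054,
        0.058,  0.062,  0.066,  0.07 ]))
0.007 577.317138671875 2
[... 171 characters left out ...]
193847656 356
top (array([295, 552, 286, 171, 277, 269, 250,  65,  14,   9,   5,  11,   8,
        37, 164, 153,  43,   1,   0]), array([-0.006, -0.002,  0.002,  0.006,  0.01 ,  0.014,  0.018,  0.022,
        0.026,  0.03 ,  0.034,  0.038,  0.042,  0.046,  0.05 ,  0.054,
        0.058,  0.062,  0.066,  0.07 ]))
0.007 554.1165161132812 31.825271606445312 (149.85406494140625, 190.52610778808594) 65.56459045410156 1436
0.045 609.899169921875 26.694562911987305 (100.62882232666016, 53.34647750854492) 85.68675231933594 393
deck top [[ 0.4882  0.0909  0.019 ]
 [ 0.4738 -0.0035  0.019 ]
 [ 0.6069  0.0732  0.019 ]
 [ 0.5868 -0.0189  0.019 ]]
deck side [[0.4854 0.0932 0.019 ]
 [0.4712 0.0007 0.019 ]]
```

Lengths come out at A ≈ 84, B ≈ 104 and C ≈ 124 mm, so B, top picture (312,360), is the target. It is black with brass strips, while the blue one at (230,418) is the decoy. One closer look at the charger and the post will refine the pose.

Run:
```python
from h import *
np.set_printoptions(precision=4,suppress=True)
T,S=load('top'),load('side')
def crop(n,u0,v0,w,h,s):
    im=cv2.cvtColor(load(n)['image'],cv2.COLOR_RGB2BGR)[v0:v0+h,u0:u0+w]; return cv2.resize(im,None,fx=s,fy=s,interpolation=cv2.INTER_CUBIC)
cv2.imwrite('pics/ch.png',np.hstack([crop('top',222,158,48,65,8),crop('side',215,172,50,65,8)]))
print('post',world(T,np.array([(600,283),(577,268),(605,260),(626,295),(596,306)])*.64,0))
```

```text
post [[ 0.4198 -0.433   0.    ]
 [ 0.4702 -0.4005  0.    ]
 [ 0.464  -0.4677  0.    ]
 [ 0.3735 -0.4747  0.    ]
 [ 0.3756 -0.4011  0.    ]]
```

View pics/ch.png

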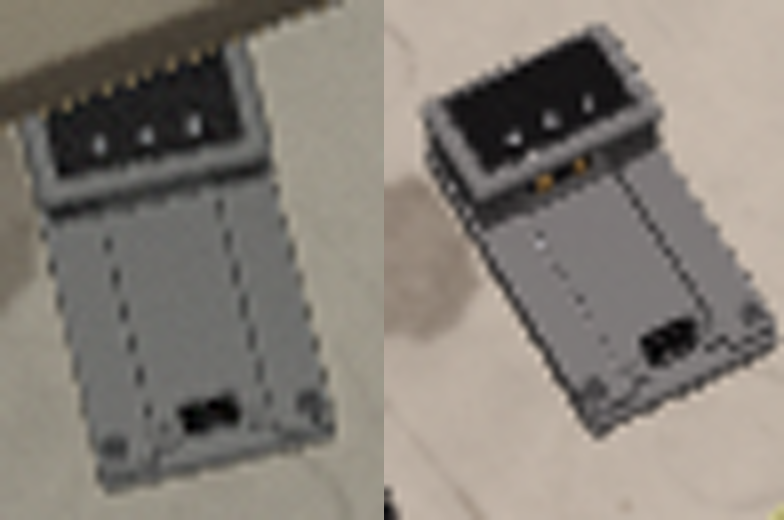

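Run:
```python
from h import *
np.set_printoptions(precision=4,suppress=True)
T,S=load('top'),load('side')
t=lambda p:np.array(p)/8+[222-.44,158-.44]; s=lambda p:(np.array(p)-[384,0])/8+[215-.44,172-.44]
yaw=-8.5; a=np.radians(yaw); X=np.array([np.cos(a),np.sin(a)]);Y=np.array([-X[1],X[0]]); O=np.array([.545,.035])
for nm,c,f,z,p in (('hood',T,t,.054,[(48,203),(272,162)]),('hood',S,s,.054,[(478,198),(658,108)]),
 ('catch',T,t,.034,[(183,418),(239,408)]),('catch',S,s,.034,[(646,354),(697,332)]),
 ('nosetop',T,t,.0245,[(181,404),(238,394)]),
 ('walls F',T,t,.019,[(150,425),(266,405)]),('walls B',T,t,.019,[(107,238),(220,200)]),
 ('lwall',S,s,.019,[(540,235),(612,360)]),('rwallfoot',S,s,.012,[(618,175),(712,315)]),
 ('deckF',T,t,.019,[(98,466),(332,424)]),('deckF',S,s,.019,[(592,424),(776,342)]),('deckL/R',T,t,.019,[(45,225),(272,180)])):
    w=world(c,f(p),z)[:,:2]; d=w[1]-w[0]; m=w.mean(0)-O
    print(nm,'mid bayframe',m@X,m@Y,'ang',np.degrees(np.arctan2(d[1],d[0])),'len',np.hypot(*d), w.ravel())
```

```text
hood mid bayframe 0.042710458742516215 0.0009463411167263385 ang -100.72435245275997 len 0.09427366328235029 [ 0.5962  0.0759  0.5786 -0.0167]
hood mid bayframe 0.04600652729776015 0.0043918769876403465 ang -96.6777238376032 len 0.09679813751234367 [ 0.5968  0.0806  0.5855 -0.0155]
catch mid bayframe -0.05286006858559217 0.0015489838473378634 ang -101.19649526917671 len 0.023451810229057096 [0.4952 0.0558 0.4907 0.0328]
catch mid bayframe -0.05620758390833235 0.005924155648773351 ang -101.22500353167212 len 0.026044549892345156 [0.4928 0.0619 0.4878 0.0364]
nosetop mid bayframe -0.044665368866700535 0.00034670796190601916 ang -101.36292130515166 len 0.024048510301674375 [0.5032 0.0537 0.4985 0.0302]
walls F mid bayframe -0.049889679584013844 0.002210266648992607 ang -101.54888904908738 len 0.0490429810739857 [0.5009 0.0686 0.4911 0.0205]
walls B mid bayframe 0.03740702346529082 0.0013735465130492487 ang -92.20910301564678 len 0.05058830400085029 [0.5832 0.0561 0.5812 0.0056]
lwall mid bayframe -0.00590219912841072 0.02932842759480284 ang 169.916974070878 len 0.07535277800698961 [0.5806 0.0583 0.5064 0.0715]
rwallfoot mid bayframe 0.0026097948830485366 -0.022643410437220266 ang 172.78672044316386 len 0.08873308877227369 [0.5882 0.0066 0.5002 0.0178]
deckF mid bayframe -0.06303453915416868 0.0021914126623438154 ang -101.17284391125136 len 0.09882804289918691 [ 0.4926  0.095   0.4734 -0.002 ]
deckF mid bayframe -0.07017402443061063 0.0067472261998118375 ang -100.65822261986798 len 0.09489060725273812 [0.4854 0.0987 0.4678 0.0054]
deckL/R mid bayframe 0.04499940529776387 0.001768097842953482 ang -99.86506748111576 len 0.09811318037695292 [ 0.5982  0.0784  0.5814 -0.0182]
```

B is centred near (0.488,0.219) with yaw about -14°, and the bay is near (0.5475,0.038) with yaw about -9°. I'll swing in close to the base to pass inside the post, which stands at (0.42,-0.43).

send_rows(increments=[0,0,0,1,4,0,1,0,0,0,1,4,0,1,0,0,0,1,4,0,1,0,0,0,1,4,0,1,0,0,0,1,4,0,1,0,0,0,1,4,0,1,0,0,0,2.3,3.1,0,1,0,0,0,2.3,3.1,0,1,0,0,0,2.3,3.1,0,1,0,0,0,2.3,3.1,0,1,0,0,0,2.3,3.1,0,1,0,0,0,2.3,3.1,0,1,0,0,0,2.3,3.1,0,1,0,0,-0.067,0.6,3.6,0,1,0,0,-0.067,0.6,3.6,0,1,0,0,-0.067,0.6,3.6,0,1,0,0,-0.067,0.6,3.6,0,1,0,0,-0.067,0.6,3.6,0,1,0,0,-0.067,0.6,3.6,0,1,0,0,-0.067,0.6,3.6,0,1])

```text
time: 1.77
position: [0.4032, 0.1019, 0.2305]
tool_rot: [0.992, -0.122, -0.0, 0.0]
ft_force: [0.6, -0.3, -0.2]
grip_width: 0.0871
grip_force: 0.0
```

send_rows(increments=[0,0,0,1.6,3.1,0,1,0,0,0,1.6,3.1,0,1,0,0,0,1.6,3.0,0,1,0,0,0,1.7,3.0,0,1,0,0,0,0,0,-4,1,0,0,0,0,0,-4,1,0,0,0,0,0,-4,1,0,0,0,0,0,-4,1,0,0,0,0,0,-2,1,0,0,0,0,0,0,1])

```text
time: 2.6
position: [0.4649, 0.2211, 0.046]
tool_rot: [0.993, -0.121, -0.005, 0.002]
ft_force: [-0.4, -0.6, 0.4]
grip_width: 0.0869
grip_force: 0.0
```

Run:
```python
from h import *
ims=[]
for n,(u0,v0) in (('top',(160,140)),('side',(165,140))):
    c=grab(n); ims.append(cv2.resize(cv2.cvtColor(c['image'],cv2.COLOR_RGB2BGR)[v0:v0+125,u0:u0+100],None,fx=4,fy=4,interpolation=cv2.INTER_CUBIC))
cv2.imwrite('pics/pre.png',np.hstack(ims)); o=robot.get_obs(); print(o['position'],o['tool_rot'],o['q'])
```

```text
[0.46823636 0.22193965 0.05004573] [ 9.92673518e-01 -1.20823813e-01 -8.87081329e-04  3.26164187e-04] [ 2.26741867e-01  6.79262841e-01  1.83560793e+00 -1.43957802e-05
  6.28612153e-01  2.03978942e+00]
```

View pics/pre.png

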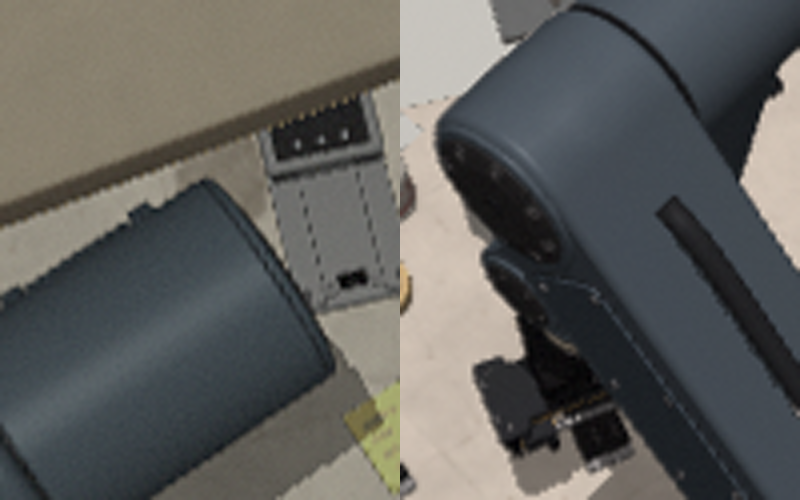

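The top view is blocked by the arm, and in the side crop the gripper straddles the pack's ledge end at about (600,435). Descend and grip.

send_rows(increments=[0,0,0,0,0,-1.7,1,0,0,0,0,0,-1.6,1,0,0,0,0,0,0,1,0,0,0,0,0,0,0,0,0,0,0,0,0,0,0,0,0,0,0,0,0,0,0,0,0,0,0,0,0,0,0,0,0,0,0,0,0,0,0,0,0,0,0,0,0,0,0,0,0], newtons=35)

```text
time: 3.53
position: [0.4688, 0.2222, 0.0179]
tool_rot: [0.993, -0.121, 0.0, -0.0]
ft_force: [0.1, 2.5, 1.6]
grip_width: 0.0482
grip_force: 0.8
```

send_rows(increments=[0,0,0,0,0,0,0,0,0,0,0,0,0,0,0,0,0,0,0,0,0,0,0,0,0,0,0,0,0,0,0,0,0,0,0])

```text
time: 3.95
position: [0.469, 0.2224, 0.0179]
tool_rot: [0.993, -0.121, 0.001, -0.0]
ft_force: [-0.0, 2.7, 5.6]
grip_width: 0.0438
grip_force: 34.8
```

send_rows(increments=[0,0,0,0,0,3.4,0,0,0,0,0,0,3.4,0,0,0,0,0,0,3.4,0,0,0,0.0145,0.71,-2.98,0,0,0,0,0.0145,0.71,-2.98,0,0,0,0,0.0145,0.71,-2.98,0,0,0,0,0.0145,0.71,-2.98,0,0,0,0,0.0145,0.71,-2.98,0,0,0,0,0.0145,0.71,-2.98,0,0,0.0096,0.0603,0,0,0,-1,0,0.0096,0.0603,0,0,0,-1,0,0.0096,0.0603,0,0,0,-1,0,0.0096,0.0603,0,0,0,-1,0,0,0,0,0,0,0,0,0,0,0,0,0,0,0])

```text
time: 5.2
position: [0.5104, 0.0429, 0.0782]
tool_rot: [0.989, -0.077, -0.123, -0.01]
ft_force: [-1.6, -0.2, -1.3]
grip_width: 0.0437
grip_force: 34.8
```

Run:
```python
from h import *
from scipy.spatial.transform import Rotation as R
ims=[]
for n,(u0,v0) in (('top',(190,140)),('side',(190,150))):
    c=grab(n); ims.append(cv2.resize(cv2.cvtColor(c['image'],cv2.COLOR_RGB2BGR)[v0:v0+100,u0:u0+80],None,fx=5,fy=5,interpolation=cv2.INTER_CUBIC))
cv2.imwrite('pics/pre2.png',np.hstack(ims)); o=robot.get_obs(); print(o['position'],R.from_quat(o['tool_rot']).as_matrix().round(4),o['q'],o['ft_force'],o['grip_width'])
```

```text
[0.51003193 0.04335563 0.07950957] [[ 9.585e-01 -1.544e-01 -2.398e-01]
 [-1.497e-01 -9.880e-01  3.780e-02]
 [-2.427e-01 -4.000e-04 -9.701e-01]] [-0.13665968  0.69401473  1.66451022  0.00563501  1.02821229  1.58560761] [ 0.37641608  0.23287876 -1.71464926] 0.04360894122131906
```

View pics/pre2.png

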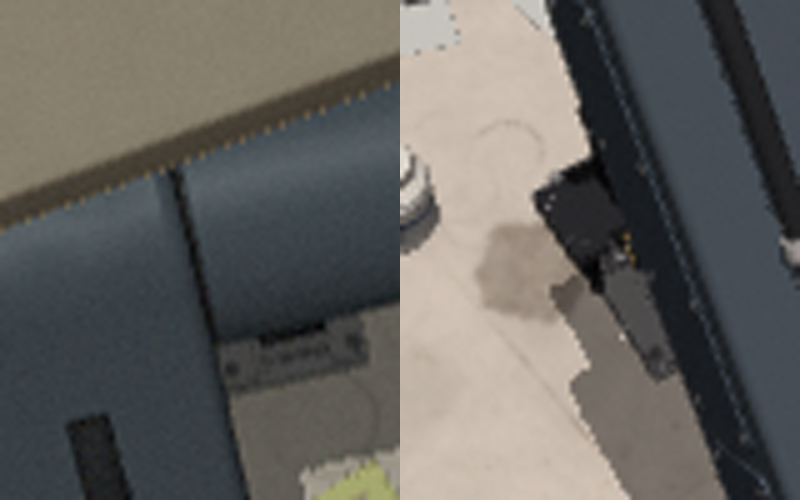

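Both views are mostly blocked by the arm; only the pack's brass end shows, at side crop (628,245). The grasp also showed that the top camera agrees with the robot frame, so I'll use its bay estimate (0.5477,0.0361), lower in and feel for the contacts.

send_rows(increments=[0,0,0,0.1,-0.06,-0.9,0,0,0,0,0.09,-0.06,-0.9,0,0,0,0,0.09,-0.06,-0.66,0,0,0,0,0,0,0,0,0,0,0,0,0,0,0,0,0,0,0,0,0,0], newtons=45)

```text
time: 5.8
position: [0.5138, 0.0414, 0.0549]
tool_rot: [0.99, -0.077, -0.122, -0.01]
ft_force: [0.4, -0.2, -1.6]
grip_width: 0.0435
grip_force: 44.8
```

send_rows(increments=[0,0,0,0.28,-0.045,-0.09,0,0,0,0,0.28,-0.045,-0.09,0,0,0,0,0.28,-0.045,-0.09,0,0,0,0,0.28,-0.045,-0.08,0,0,0,0,0,0,0,0,0,0,0,0,0,0,0,0,0,0,0,0,0,0])

```text
time: 6.38
position: [0.525, 0.0396, 0.0514]
tool_rot: [0.99, -0.077, -0.122, -0.01]
ft_force: [-0.0, -0.2, -2.7]
grip_width: 0.0439
grip_force: 44.8
```

send_rows(increments=[0,0,0,0.25,-0.04,-0.15,0,0,0,0,0.25,-0.04,-0.15,0,0,0,0,0,0,0,0,0,0,0,0,0,0,0,0,0,0,0,0,0,0])

```text
time: 6.8
position: [0.5291, 0.039, 0.0483]
tool_rot: [0.989, -0.077, -0.123, -0.01]
ft_force: [-3.1, 0.4, -0.4]
grip_width: 0.0434
grip_force: 44.7
```

Contact felt at x ≈ 47 mm, as expected. Now I'll push on 5 mm and rotate the rear down to 7°.

send_rows(increments=[0,0,0,0.25,-0.04,-0.04,0,0,0,0,0.25,-0.04,-0.04,0,0,0,0,0,0,0,0,-0.0048,-0.0301,0,-0.1,0.016,-0.205,0,-0.0048,-0.0301,0,-0.1,0.016,-0.205,0,-0.0048,-0.0301,0,-0.09,0.014,-0.21,0,-0.0048,-0.0301,0,-0.09,0.014,-0.21,0,0,0,0,0,0,0,0,0,0,0,0,0,0,0,0,0,0,0,0,0,0], newtons=60)

```text
time: 7.63
position: [0.5319, 0.0386, 0.0395]
tool_rot: [0.995, -0.077, -0.061, -0.005]
ft_force: [-2.7, 0.8, 0.6]
grip_width: 0.0433
grip_force: 59.7
```

send_rows(increments=[-0.0048,-0.0301,0,-0.08,0.012,-0.21,0,-0.0048,-0.0301,0,-0.08,0.012,-0.22,0,-0.0048,-0.0301,0,-0.06,0.01,-0.22,0,-0.0048,-0.0301,0,-0.06,0.01,-0.22,0,-0.001,-0.006,0,0,0,-0.08,0,0,0,0,0,0,0,0,0,0,0,0,0,0,0,0,0,0,0,0,0,0])

```text
time: 8.3
position: [0.5273, 0.0393, 0.0299]
tool_rot: [0.997, -0.078, 0.001, 0.0]
ft_force: [-5.8, 1.7, 4.5]
grip_width: 0.043
grip_force: 59.7
```

send_rows(increments=[0,0,0,0,0,-0.15,0,0,0,0,0,0,-0.15,0,0,0,0,0,0,0,0,0,0,0,0,0,0,0])

```text
time: 8.63
position: [0.5273, 0.0393, 0.0298]
tool_rot: [0.997, -0.077, 0.001, 0.0]
ft_force: [-9.9, 0.3, 27.7]
grip_width: 0.0432
grip_force: 59.7
```

The move is stiff at exactly floor level, so the pack seems to be down. Unload, release, retreat and look.

send_rows(increments=[0,0,0,0,0,0.25,0,0,0,0,0,0,0,0.3,0,0,0,0,0,0,0.9,0,0,0,0,0,0,0.9,0,0,0,0,0,0,0.9,0,0,0,0,0,0,0.9,0,0,0,0,0,0,0.9,0,0,0,0,0,3,0.9,0,0,0,0,0,4,0.9,0,0,0,0,0,4,0.9,0,0,0,-2,-3,3,0.9,0,0,0,-2,-3.5,0,0.9,0,0,0,-2,-3.5,0,0.9,0,0,0,-2,-3.5,0,0.9,0,0,0,-1.5,-3.5,0,0.9,0,0,0,-1.5,-3.5,0,0.9,0,0,0,0,0,0,0.9])

```text
time: 10.05
position: [0.4201, -0.1688, 0.1663]
tool_rot: [0.997, -0.081, 0.004, 0.002]
ft_force: [0.1, 0.3, 0.4]
grip_width: 0.0784
grip_force: 0.0
```

Run:
```python
from h import *
ims=[]
for n,(u0,v0) in (('top',(220,156)),('side',(213,170))):
    c=grab(n); ims.append(cv2.resize(cv2.cvtColor(c['image'],cv2.COLOR_RGB2BGR)[v0:v0+70,u0:u0+55],None,fx=7,fy=7,interpolation=cv2.INTER_CUBIC))
cv2.imwrite('pics/post.png',np.hstack(ims)); print(robot.get_obs()['position'])
```

```text
[ 0.42063126 -0.16427545  0.16604849]
```

View pics/post.png

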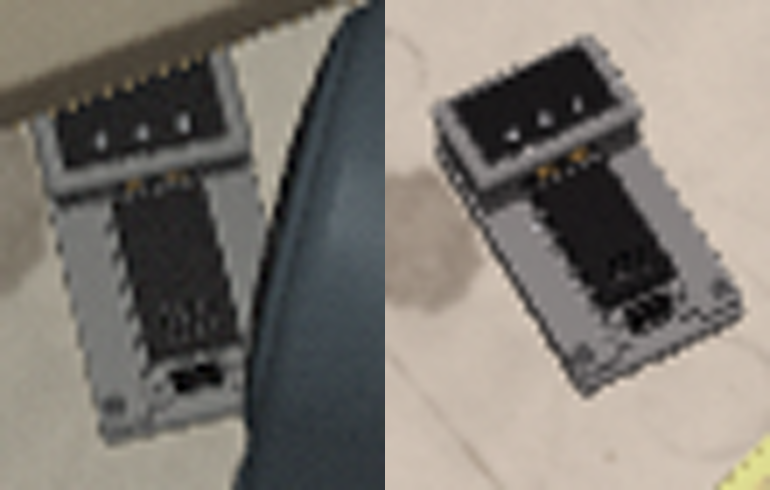

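The pack lies in the bay, with its brass end at the hood (side crop (565,160)) and the ledge strip beside the catch (side crop (640,310)). I'll check flatness from the depth and the catch against the earlier picture.

Run:
```python
from h import *
for n,off,quad in(('side',(213,170),[(560,195),(600,178),(663,268),(610,292)]),('top',(220,156),[(130,205),(195,195),(228,335),(160,345)])):
    c=load(n); q=(np.array(quad,float)-[385 if n=='side' else 0,0])/7+off
    m=np.zeros((384,512),np.uint8); cv2.fillPoly(m,[q.round().astype(int)],1)
    v,u=np.nonzero(m); K=np.array([[c['fx'],0,c['cx']],[0,c['fy'],c['cy']],[0,0,1]])
    nn=cv2.undistortPoints(np.c_[u,v].astype(float).reshape(-1,1,2),K,np.array(c['dist_coeffs'])).reshape(-1,2)
    w=(np.c_[nn,np.ones(len(nn))]*c['range_z'][v,u][:,None]-c['t'])@np.array(c['R'])
    a=np.radians(-9); d=w[:,:2]-[.5477,.0361]; x=d@[np.cos(a),np.sin(a)]; y=d@[-np.sin(a),np.cos(a)]
    k=np.abs(w[:,2]-.034)<.02; A=np.c_[np.ones(k.sum()),x[k],y[k]]; s,r,_,_=np.linalg.lstsq(A,w[k,2],rcond=None)
    sd=np.sqrt(r[0]/k.sum()); print(n,'z at bay',s[0],'slopes',s[1:],'+-',sd*np.sqrt(np.diag(np.linalg.inv(A.T@A))),k.sum())
    for nm,p,p0 in(('pack rear black edge',[(150,360),(242,343)] if n=='top' else [(600,312),(678,278)],None),('catch',[(170,382),(222,374)] if n=='top' else [(625,320),(672,300)],None)):
        ww=world(c,(np.array(p,float)-[385 if n=='side' else 0,0])/7+np.array(off)-.43,.034)[:,:2].mean(0)-[.5477,.0361]
        print(nm,ww@[np.cos(a),np.sin(a)],ww@[-np.sin(a),np.cos(a)])
```

```text
side z at bay 0.034232787167897454 slopes [0.01366688 0.00466619] +- [0.00029634 0.01352752 0.02685694] 148
pack rear black edge -0.0458361371576534 0.0037677467309019568
catch -0.05612386578756973 0.003690948240130663
top z at bay 0.03398964004831935 slopes [-0.01153388 -0.01007123] +- [0.00023209 0.00978038 0.02118207] 223
pack rear black edge -0.043832805761891164 -0.0017579343181713053
catch -0.05637700362973606 0.0010351771931717754
```

The pack top is at 34.0 mm (expected 34) with a slope of about 0.01, within noise. The rear edge is at -43.8 mm (expected -44). An unlatched end would sit on the nose at about 0.12 rad, so the pack is latched. Handing in.

```bash
python3 -c "
from rig import robot
print(robot.hand_in())"
```

```text
the job is handed in; nothing more can be done
None
```

I loaded the 104 mm pack into the charger's bay and handed the job in; no verdict came back. Camera depth put it flat on the bay floor within measurement noise, with its rear edge where a latched pack should sit. I judged the catch closed from that position rather than by reading its angle, and I did not touch the other two packs.

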